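# Fetch the check weight from its spring-caught case for the balance check

## Robot

A 7-joint arm with a two-finger parallel gripper is mounted at the origin on a cart in front of the work surface, level with it; the furniture and walls round the work are solid. World frame = base frame: x ahead of the robot, y to its left, z up, the work surface at z = 0. Lengths are in m, angles in rad, forces in N, time in s.
With the tool pointing down it reaches from about 0.4 to 0.85 m from the base axis. Payload 10.4 kg.
Tool frame: the origin (TCP) lies midway between the tips of the shut fingers; the grasp point (between the pads) lies 19 mm behind it; z points along the fingers, y is the line along which they close (so a half turn about z gives the same grasp; the last joint's range is limited). The gripper opens to 87 mm and grips with 3 to 60 N. Pads are 19 mm wide; open, the fingers measure 117 mm over their backs; the gripper's body (75 mm by 190 mm) begins 51 mm behind the grasp point.
Start: joints at [-1.174, 0.332, -0.065, 1.46, 0.022, 1.35, -0.088], TCP at [0.255, 0.571, 0.223] pointing down, gripper open.
Joint ranges: [-2.6, 2.6], [-0.5, 2.12], [-1.47, 1.34], [0.16, 2.42], [-1.27, 4.41], [0.06, 2.06], [-2.6, 2.6]. Speed limits (rad/s): [2.22, 2.22, 2.79, 2.79, 3.14, 3.14, 3.14].

## Interface

Orientations are given as a unit quaternion [x, y, z, w].
In Python, from bench import r gives the robot as it stands.
- The arm moves only by the tool arm_command, never from a script. Its arguments are lists of equal length, an entry for each row: "xyz": the shift along the world's x, y, z in m, a list of three; "rot": the turn, a rotation vector about the world's x, y, z in rad, a list of three. In form: {"xyz": [[tx, ty, tz], ...], "rot": [[ax, ay, az], ...]}. A call has 1 to 20 rows; each row is the pose to reach, as a shift and turn from the pose commanded when the call began; what a row does not reach only later rows make up. A row lasts 1/12 s, in which the tool goes at most 41.7 mm and 7.16 degrees, less where a joint would pass 70% of its speed; a pose out of reach is approached as far as the arm can. A call with a gripper value outside its range is refused whole. "grip" is the opening, from 0 (shut) to 1 (fully open), set as the call begins (left out, the last holds). The fingers move at their own pace and stop on an object; "squeeze" is the grip in N (left out, the last holds). Time passes only in rows, so rows that repeat a pose let the fingers close. It gives the time, the measured TCP pose, the force, the opening and the grip force at its end, in the units of the state.
- r.read_state(): the state, without advancing time (a new reading comes with each control period).
- r.camera(name): name is "side" or "top"; returns the picture (400x640x3 uint8, red, green, blue); there is no depth.
- r.camera_model(name): a dict with "fx", "fy", "cx", "cy" (pixels), "T" (4x4, takes a point from camera to world coordinates). Camera axes: x right, y up, looking along -z (the intrinsics and any distortion apply to the point x, -y, -z); pixel columns grow to the right and rows downward; lengths in m; the calibration is good to about 2 mm. A picture is of the moment at which its call begins. camera_model takes no time and is no camera call.
- r.close_job(): hands the job in; it is judged then, once.
Trained networks look in the newest picture that a camera, given by its name, has taken for a name from the list of things; names that differ only in an ending like _2 or _b are one class to them, and where a whole thing is asked for, a point or a joint stands for the part that bears it (a point fixed in the world has none). Each returns a list of dicts, best first, with "conf" (0 to 1); they miss things now and then, are a little off and sometimes report something else, mostly with a low value. They report only what shows in the picture. A call takes as long as a camera call.
- r.look_for(label, camera): "at" ([x, y, z] in m, in the coordinates of the camera as it stood for that picture, good to about 4 mm: the middle of the surface that is visible of it).
- r.spot_point(label, camera): "at" ([x, y, z] in m, in the coordinates of the camera as it stood for that picture, good to about 4 mm: a listed point, or the origin of a listed thing).
The state is a dict: "time": time; "joint_positions": joint angles; "joint_vel": joint speeds; "joint_torque": joint torques, N m; "ee_pos": TCP position; "eef_rot": TCP orientation; "ft_force": force on the tool from outside, world axes, zero at the start; "torque": the same for the moment, N m; "width": finger opening in m; "grip_force": force on a finger pad.
Only numpy, scipy, OpenCV 4.12 (cv2) and the standard library are available. Lean on these libraries where they do the work, as an engineer would, in place of code of your own. Each camera call takes 0.05 s, during which the arm holds its last target. There are 200 camera calls.

## Task

For the daily check of the balance, open the grey weight case: pull its lid up by the front lip until the spring catch lets go and push it back past its balance point, so that it stays open when you let go. Then lift out the largest weight and set it gently upright in the middle of the balance's round pan. Leave the lid open, the two smaller weights in their pockets, the case standing flat where it is and the forceps and the bottle undisturbed.

Things in the scene. Friction and masses are not known exactly. Their poses are not given: they have to be found in the camera images.
- case: Weight case, dark grey plastic clamshell, 112 (x) x 200 (y) x 86 mm, loose on rubber feet, lip to the front right, about 2.2 kg unloaded. Origin: centre of underside; +x from front (lip) to hinge, +y to the largest weight's side. Lower half 52 mm high; inside, an insert 40 mm high with three pockets in a row along y, at x = +6 mm: largest weight y = +56, middle 0, smallest -48 mm.
- case_lid (a joint): Lid angle in rad: 0 shut, 1.85 at its stop; the front edge swings up and back. The lid weighs 0.35 kg and turns freely. A spring catch behind the front wall holds it shut; it lets go at about 6 to 9 N of lift at the lip, within the first 0.06 rad. Balance point at about 1.28 rad: below it the lid falls shut, beyond it the lid falls open against its stop and stays.
- lid_lip (a point): Underside of the lid's lip, its middle; moves with the lid. The lip is a flat ledge along the lid's front, 180 mm wide (y), 7 mm thick, standing 18 mm out from the front wall, its underside 53 mm above the counter when shut, free room below. The point is 8 mm out from the wall, 10 mm in from the lip's edge. Axes: x from lip to hinge, z out of the lid's top.
- lid_hinge (a point): Middle of the hinge line on the case: 60 mm behind its middle, 52 mm above the counter; y is the hinge axis. The lip's point moves on a circle of 124 mm about it. Open, the lid leans back behind the case and reaches 181 mm above the counter, out to 70 mm behind this line. A lift of over 10 N at the lip begins to tip the case.
- weight_big: Largest weight: stainless steel, 500 g, 64 mm high. Origin: centre of its underside. Cylinder 38 mm across up to 44 mm, then a neck 15 mm across, then a knob 24 mm across from 54 to 64 mm. It stands 28 mm deep in its pocket with 1.5 mm play all round, its foot 12 mm and its knob 66 to 76 mm above the counter; smaller weights beside it reach 58 and 50 mm.
- weight_mid: The middle weight: same form, 200 g, 28 mm across, 46 mm high, knob 18 mm across. Origin: centre of its underside. To be left in its pocket.
- weight_small: The smallest weight: same form, 100 g, 22 mm across, 38 mm high, knob 15 mm across. Origin: centre of its underside. To be left in its pocket.
- balance: Top-loading laboratory balance, white and grey, 210 (x) x 190 (y) x 79 mm, fixed. Origin: centre of its underside; x from its sloping display front to the back. It stands to the left of the case.
- pan_centre (a point): Centre of the top of the balance's round steel pan (108 mm across, flat), 33 mm behind the balance's middle, 79 mm above the counter.
- forceps: Steel forceps, 20 x 133 x 9 mm, lying between the case and the balance. Bystander.
- bottle: Small brown reagent bottle, 36 mm across, 72 mm high, standing between the case and the balance towards the back. Origin: centre of its underside. Bystander.

How it is judged:
On the way, in this order (a step that is already met when the one before it is completed fails the run):
1. the lid stands open past its balance point by itself, the fingers off the case (value of joint case_lid above 1.6 rad and contact force between the fingers and case below 0.5 N), for 0.3 s.
2. the largest weight is lifted clear of the case, the lid still open (z of weight_big in the frame of case above 0.06 m and value of joint case_lid above 1.6 rad), for 0.1 s.
At the end, for the whole second after the job is handed in: The lid stands open by itself (over 1.6 rad); the largest weight stands upright and at rest on the pan, within 25 mm of its centre and 0.08 rad of vertical; the other two are down in their pockets (within 6 mm); the case stands flat within 30 mm of its start (value of joint case_lid above 1.6 rad and horizontal distance between weight_big and pan_centre below 0.025 m and angle between weight_big's own z axis and vertical below 0.08 rad and contact force between weight_big and balance above 3.5 N and linear speed of weight_big below 0.02 m/s and z of each of weight_mid, weight_small in the frame of case below 0.018 m and angle between case's own z axis and vertical below 0.03 rad and distance of case from where it was at the start of the episode below 0.03 m); the robot touches nothing.
It fails at once if the case is shoved more than 30 mm or tipped up by more than 0.15 rad (distance of case from where it was at the start of the episode above 0.03 m or angle between case's own z axis and vertical above 0.15 rad).
It fails at once if the weight is slammed or pressed on the balance (over 40 N) (contact force between weight_big and balance above 40 N).
It fails at once if a smaller weight is lifted out of its pocket (z of any of weight_mid, weight_small in the frame of case above 0.04 m).
It fails at once if the forceps or the bottle is disturbed (moved over 40 mm) (distance of any of forceps, bottle from where it was at the start of the episode above 0.04 m).
It also fails if it takes over 66 s, if anything falls off the work surface, if the arm or the gripper's body presses on something with over 40 N, if the wrist force passes 120 N, or if a joint passes its speed limit or range.

## Working session

There is one attempt and no reset: what is moved stays moved. The work goes in short steps, Python scripts to look and compute and a tool call to move; the robot and the scene stay as the last step left them, time stands still between calls to the robot, and variables do not carry over. Pictures are saved under pics/ and viewed, at most 10 in all, crops included, and the job is handed in when it is done.

Besides the shell and the picture viewer there is one more tool, called after "Call:" as name(argument=value, ...) on one line, values as JSON. arm_command: Moves the arm, as the interface text tells. Its arguments: {"type":"object","properties":{"xyz":{"type":"array"},"rot":{"type":"array"},"grip":{"type":"number"},"squeeze":{"type":"number"}},"required":["xyz","rot"]}

```bash
mkdir -p pics; cat > h.py <<'E'
import numpy as np, cv2
from bench import r
def W(cam,p):
    T=np.array(r.camera_model(cam)["T"]); return (T@np.r_[p,1])[:3]
def pts(cam,names,f='spot'):
    for n in names:
        o=(r.spot_point if f=='spot' else r.look_for)(n,cam)
        print(cam,f,n,[(np.round(W(cam,d["at"]),3).tolist(),round(d["conf"],2)) for d in o[:2]])
E
python3 - <<'E'
from h import *
for c in("top","side"):
    cv2.imwrite(f"pics/{c}0.png",r.camera(c)[:,:,::-1])
    pts(c,["case","lid_lip","lid_hinge","pan_centre","balance","forceps","bottle"])
s=r.read_state();print(s)
E
```

```text
top spot case [([0.527, -0.228, 0.002], 0.66)]
top spot lid_lip [([0.49, -0.278, 0.052], 0.71)]
top spot lid_hinge [([0.574, -0.189, 0.053], 0.92)]
top spot pan_centre [([0.534, 0.207, 0.08], 0.74)]
top spot balance [([0.499, 0.202, 0.002], 0.81)]
top spot forceps [([0.456, 0.017, 0.001], 0.53)]
top spot bottle [([0.642, 0.011, 0.002], 0.64)]
side spot case [([0.53, -0.228, 0.003], 0.81)]
side spot lid_lip [([0.487, -0.278, 0.053], 0.69)]
side spot lid_hinge [([0.571, -0.187, 0.051], 0.78)]
side spot pan_centre [([0.573, -0.186, 0.052], 0.65), ([0.533, 0.202, 0.081], 0.56)]
side spot balance []
side spot forceps [([0.451, 0.015, -0.001], 0.75)]
side spot bottle [([0.639, 0.012, 0.004], 0.82)]
{'time': 0.8, 'joint_positions': array([-1.17359608,  0.33212472, -0.06472448,  1.46012498,  0.02156013,
        1.34989873, -0.08850109]), 'joint_vel': array([-1.13562581e-03, -6.50222982e-04,  1.62491435e-05, -1.75812581e-04,
       -1.29817053e-03,  1.95572200e-03, -6.09136993e-04]), 'joint_torque': array([ 8.14979157e-04, -6.22992396e+01,  2.46277638e-02, -3.90109313e+01,
       -6.11198321e-02,  3.15419817e-02,  8.01649946e-06]), 'ee_pos': array([0.25469891, 0.57076089, 0.22261067]), 'eef_rot': array([ 2.08353864e-01,  9.78053507e-01,  7.25802970e-05, -1.81305741e-05]), 'ft_force': array([ 0.02541627, -0.8703901 ,  0.01823267]), 'torque': array([-0.00540889, -0.01630294, -0.00968958]), 'grip_force': 0.0, 'width': 0.08665314345342574}
```

```bash
python3 -c "
import cv2,numpy as np
a=cv2.imread('pics/top0.png');b=cv2.imread('pics/side0.png')
cv2.imwrite('pics/both0.png',cv2.resize(np.vstack([a,b]),(480,600)))"
```

```text
(no output)
```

View pics/both0.png

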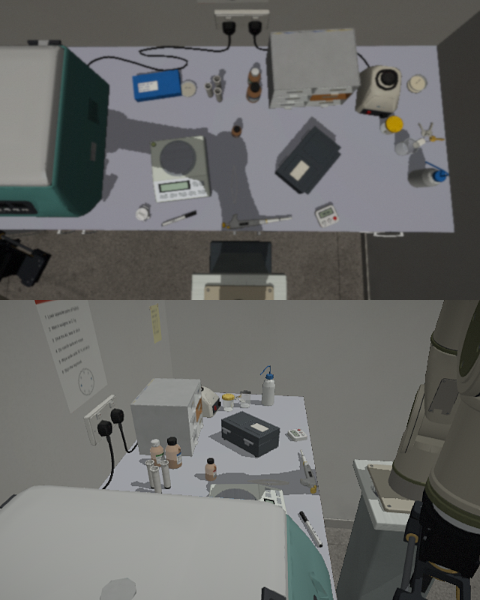

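The top view (480-wide stack) shows the case at about (308,160), turned about 45°, with a grey box behind it. The balance is at (180,165), the forceps at (270,218) and the bottle at (237,130). Next I refine the case yaw.

```bash
cat >> h.py <<'E'
def proj(cam,P):
    m=r.camera_model(cam);T=np.linalg.inv(np.array(m["T"]))
    q=(T[:3,:3]@np.atleast_2d(P).T).T+T[:3,3]
    return np.c_[m["fx"]*q[:,0]/-q[:,2]+m["cx"], m["fy"]*-q[:,1]/-q[:,2]+m["cy"]]
def Rz(a): return np.array([[np.cos(a),-np.sin(a),0],[np.sin(a),np.cos(a),0],[0,0,1]])
def C(p,c,yaw): return (Rz(yaw)@np.atleast_2d(p).T).T+np.r_[c,0]
E
python3 - <<'E'
from h import *
print({k:v for k,v in r.camera_model("top").items()})
for c in("top","side"):
    r.camera(c); pts(c,["case","lid_lip","lid_hinge","pan_centre"])
im=cv2.imread("pics/top0.png");S=4
u=proj("top",[[.53,-.23,.06]])[0].astype(int);x0,y0=u[0]-75,u[1]-70
cr=cv2.resize(im[y0:y0+140,x0:x0+150],None,fx=S,fy=S,interpolation=cv2.INTER_CUBIC)
c=np.array([.529,-.228]);yaw=np.deg2rad(46)
def poly(P,col):
    q=((proj("top",C(P,c,yaw))-[x0,y0]+.5)*S).astype(int);cv2.polylines(cr,[q],True,col,1)
b=lambda x1,x2,w,z:[[x1,-w,z],[x2,-w,z],[x2,w,z],[x1,w,z]]
poly(b(-.056,.056,.1,.086),(0,255,0));poly(b(-.074,-.056,.09,.06),(0,0,255));poly(b(-.056,.056,.1,0),(255,255,0))
cv2.imwrite("pics/fit.png",cr)
E
```

```text
{'fx': 435.5672844102521, 'fy': 435.5672844102521, 'cx': 316.7482206879474, 'cy': 204.4492133477957, 'T': array([[ 0.00405781,  0.98790748, -0.15499143,  0.38120673],
       [-0.99987401,  0.00162974, -0.01578969, -0.01334491],
       [-0.01534616,  0.15503597,  0.98778962,  1.15160979],
       [ 0.        ,  0.        ,  0.        ,  1.        ]])}
top spot case [([0.532, -0.228, -0.0], 0.91)]
top spot lid_lip [([0.49, -0.278, 0.054], 0.78), ([0.64, 0.012, 0.001], 0.24)]
top spot lid_hinge [([0.571, -0.188, 0.053], 0.81)]
top spot pan_centre [([0.538, 0.207, 0.076], 0.67)]
side spot case [([0.531, -0.23, 0.003], 0.65)]
side spot lid_lip [([0.489, -0.277, 0.055], 0.71)]
side spot lid_hinge [([0.571, -0.187, 0.049], 0.87)]
side spot pan_centre [([0.535, 0.205, 0.082], 0.75)]
```

View pics/fit.png

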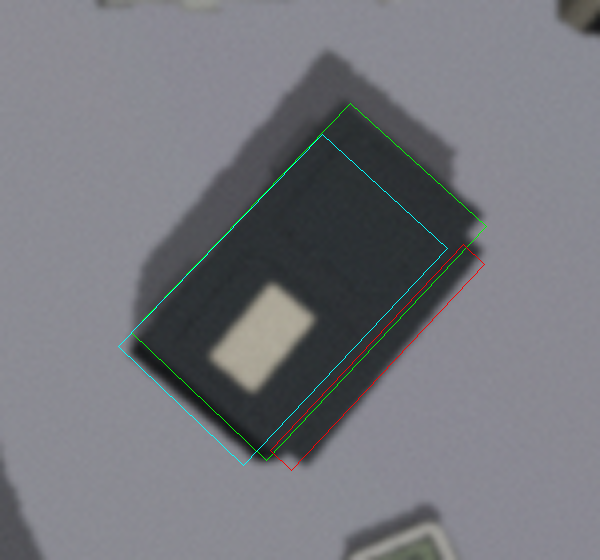

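The overlay suggests a yaw of about 48° (the real lip runs from (310,462) to (482,262)). I take the case centre as (0.530,-0.230). Now I move the arm over.

Call:
arm_command(xyz=[[0.06, -0.13, 0.06], [0.12, -0.26, 0.08], [0.245, -0.52, 0.08], [0.245, -0.52, 0.08], [0.245, -0.52, 0.08], [0.245, -0.52, 0.08], [0.245, -0.52, 0.08], [0.245, -0.52, 0.08], [0.245, -0.52, 0.08], [0.245, -0.52, 0.08], [0.245, -0.52, 0.08], [0.245, -0.52, 0.08], [0.245, -0.52, 0.08], [0.245, -0.52, 0.08], [0.245, -0.52, 0.08], [0.245, -0.52, 0.08], [0.245, -0.52, 0.08], [0.245, -0.52, 0.08]], rot=[[0, 0, -0.1], [0, 0, -0.2], [0, 0, -1.2], [0, 0, -1.2], [0, 0, -1.2], [0, 0, -1.2], [0, 0, -1.2], [0, 0, -1.2], [0, 0, -1.2], [0, 0, -1.2], [0, 0, -1.2], [0, 0, -1.2], [0, 0, -1.2], [0, 0, -1.2], [0, 0, -1.2], [0, 0, -1.2], [0, 0, -1.2], [0, 0, -1.2]], grip=0)

```text
time: 2.8
ee_pos: [0.4993, 0.0522, 0.3024]
eef_rot: [0.723, 0.69, -0.0, -0.0]
ft_force: [-0.5, 0.3, 0.2]
width: 0.0005
grip_force: 0.0
```

```bash
cat >> h.py <<'E'
from scipy.spatial.transform import Rotation as Ro
def tgt(az,pitch,sgn=1):
    a,p=np.deg2rad([az,pitch]);z=np.array([np.cos(p)*np.cos(a),np.cos(p)*np.sin(a),-np.sin(p)])
    y=sgn*np.array([np.sin(a),-np.cos(a),0]);return Ro.from_matrix(np.c_[np.cross(y,z),y,z])
def turn(T):
    s=r.read_state();R=Ro.from_quat(s["eef_rot"]);print("rot",np.round((T*R.inv()).as_rotvec(),3),"pos",np.round(s["ee_pos"],4),"q",np.round(s["joint_positions"],2),"t",round(s["time"],2),"F",np.round(s["ft_force"],1),"w",round(s["width"],4))
E
python3 - <<'E'
from h import *
for p in (90,60,45,38): print(p); turn(tgt(48,p))
E
```

```text
90
rot [-0.    -0.    -0.686] pos [0.4993 0.0522 0.3024] q [-0.65  0.01  0.47  1.67 -0.    1.46 -0.23] t 2.8 F [-0.5  0.3  0.2] w 0.0005
60
rot [ 0.493 -0.203 -0.67 ] pos [0.4993 0.0522 0.3024] q [-0.65  0.01  0.47  1.67 -0.    1.46 -0.23] t 2.8 F [-0.5  0.3  0.2] w 0.0005
45
rot [ 0.74  -0.304 -0.65 ] pos [0.4993 0.0522 0.3024] q [-0.65  0.01  0.47  1.67 -0.    1.46 -0.23] t 2.8 F [-0.5  0.3  0.2] w 0.0005
38
rot [ 0.855 -0.352 -0.638] pos [0.4993 0.0522 0.3024] q [-0.65  0.01  0.47  1.67 -0.    1.46 -0.23] t 2.8 F [-0.5  0.3  0.2] w 0.0005
```

Call:
arm_command(xyz=[[-0.01, -0.04, 0], [-0.02, -0.08, 0], [-0.07, -0.387, 0], [-0.07, -0.387, 0], [-0.07, -0.387, 0], [-0.07, -0.387, 0], [-0.07, -0.387, 0], [-0.07, -0.387, -0.06], [-0.07, -0.387, -0.06], [-0.07, -0.387, -0.06], [-0.07, -0.387, -0.06], [-0.07, -0.387, -0.06], [-0.07, -0.387, -0.06], [-0.07, -0.387, -0.06], [-0.07, -0.387, -0.06], [-0.07, -0.387, -0.06], [-0.07, -0.387, -0.06], [-0.07, -0.387, -0.06]], rot=[[0.05, 0, -0.1], [0.1, -0.05, -0.2], [0.74, -0.304, -0.65], [0.74, -0.304, -0.65], [0.74, -0.304, -0.65], [0.74, -0.304, -0.65], [0.74, -0.304, -0.65], [0.74, -0.304, -0.65], [0.74, -0.304, -0.65], [0.74, -0.304, -0.65], [0.74, -0.304, -0.65], [0.74, -0.304, -0.65], [0.74, -0.304, -0.65], [0.74, -0.304, -0.65], [0.74, -0.304, -0.65], [0.74, -0.304, -0.65], [0.74, -0.304, -0.65], [0.74, -0.304, -0.65]])

```text
time: 4.3
ee_pos: [0.4305, -0.3351, 0.2436]
eef_rot: [0.844, 0.376, 0.35, -0.156]
ft_force: [0.1, -0.4, 0.5]
width: 0.0005
grip_force: 0.0
```

```bash
python3 - <<'E'
from h import *
for p in (45,38,30): print(p); turn(tgt(48,p))
E
```

```text
45
rot [-0.     0.001 -0.001] pos [ 0.4305 -0.3351  0.2436] q [ 0.19  0.49  1.09  1.72 -1.06  1.73  0.72] t 4.3 F [ 0.1 -0.4  0.5] w 0.0005
38
rot [ 0.09  -0.081 -0.001] pos [ 0.4305 -0.3351  0.2436] q [ 0.19  0.49  1.09  1.72 -1.06  1.73  0.72] t 4.3 F [ 0.1 -0.4  0.5] w 0.0005
30
rot [ 0.194 -0.175 -0.001] pos [ 0.4305 -0.3351  0.2436] q [ 0.19  0.49  1.09  1.72 -1.06  1.73  0.72] t 4.3 F [ 0.1 -0.4  0.5] w 0.0005
```

Call:
arm_command(xyz=[[0.01, 0.01, -0.03], [0.02, 0.02, -0.06], [0.03, 0.033, -0.1], [0.03, 0.033, -0.14], [0.03, 0.033, -0.18], [0.03, 0.033, -0.2], [0.03, 0.033, -0.215], [0.03, 0.033, -0.215], [0.034, 0.037, -0.215], [0.038, 0.041, -0.215], [0.042, 0.046, -0.215], [0.046, 0.05, -0.215], [0.049, 0.054, -0.215], [0.049, 0.054, -0.215], [0.049, 0.054, -0.215]], rot=[[0, 0, 0], [0, 0, 0], [0, 0, 0], [0, 0, 0], [0, 0, 0], [0, 0, 0], [0, 0, 0], [0, 0, 0], [0, 0, 0], [0, 0, 0], [0, 0, 0], [0, 0, 0], [0, 0, 0], [0, 0, 0], [0, 0, 0]])

```text
time: 5.55
ee_pos: [0.4791, -0.2818, 0.028]
eef_rot: [0.844, 0.375, 0.35, -0.156]
ft_force: [-0.5, -0.2, -0.5]
width: 0.0004
grip_force: 0.0
```

```bash
python3 - <<'E'
from h import *
turn(tgt(48,45))
i=r.camera("top")
u=proj("top",[[.5,-.27,.05]])[0].astype(int)
a=cv2.resize(i[u[1]-75:u[1]+75,u[0]-100:u[0]+100],None,fx=4,fy=4,interpolation=cv2.INTER_CUBIC)
cv2.imwrite("pics/in.png",a[:,:,::-1])
E
```

```text
rot [-0.001 -0.001  0.001] pos [ 0.4791 -0.2818  0.028 ] q [ 0.29  0.69  0.75  1.9  -1.25  1.4   0.95] t 5.55 F [-0.5 -0.2 -0.5] w 0.0004
```

View pics/in.png

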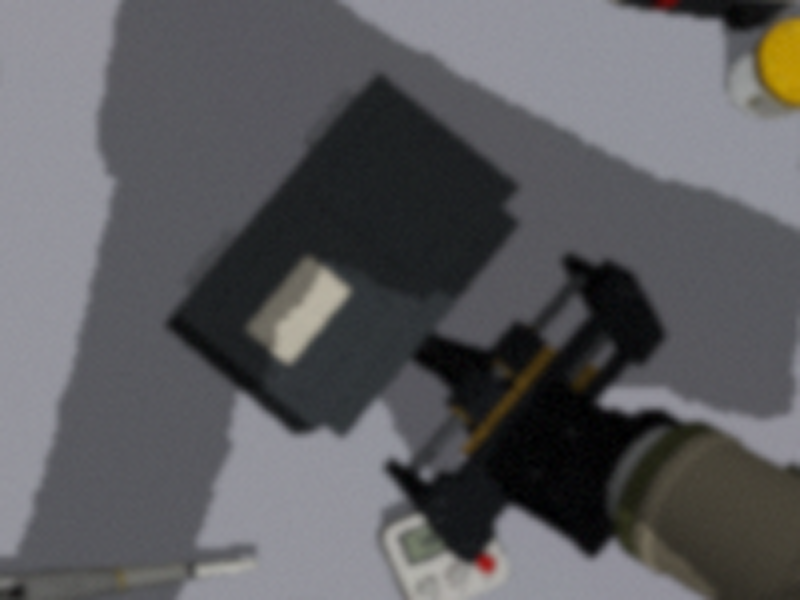

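The fingertips disappear under the lip edge at about (430,335), centred on the lip. Now I lift.

Call:
arm_command(xyz=[[0.001, 0.001, 0.003], [0.001, 0.001, 0.006], [0.001, 0.001, 0.009], [0.001, 0.001, 0.012], [0.001, 0.001, 0.015], [0.001, 0.001, 0.018], [0.001, 0.001, 0.021], [0.001, 0.001, 0.024], [0.002, 0.002, 0.027], [0.002, 0.002, 0.03]], rot=[[0, 0, 0], [0, 0, 0], [0, 0, 0], [0, 0, 0], [0, 0, 0], [0, 0, 0], [0, 0, 0], [0, 0, 0], [0, 0, 0], [0, 0, 0]])

```text
time: 6.43
ee_pos: [0.4806, -0.2804, 0.0581]
eef_rot: [0.845, 0.375, 0.349, -0.156]
ft_force: [-3.4, -1.8, -1.5]
width: 0.0003
grip_force: 1.2
```

```bash
python3 - <<'E'
from h import *
turn(tgt(48,45))
for c in("top","side"):
    r.camera(c); pts(c,["case","lid_lip","lid_hinge"])
E
```

```text
rot [-0.001 -0.001  0.002] pos [ 0.4806 -0.2804  0.0581] q [ 0.27  0.64  0.78  1.89 -1.21  1.42  0.9 ] t 6.43 F [-3.4 -1.8 -1.5] w 0.0003
top spot case [([0.531, -0.229, -0.003], 0.96)]
top spot lid_lip [([0.491, -0.277, 0.072], 0.71)]
top spot lid_hinge [([0.572, -0.187, 0.054], 0.95)]
side spot case [([0.529, -0.231, 0.003], 0.56)]
side spot lid_lip [([0.49, -0.276, 0.072], 0.83)]
side spot lid_hinge [([0.57, -0.185, 0.052], 0.94)]
```

Call:
arm_command(xyz=[[0.002, 0.002, 0.009], [0.003, 0.003, 0.018], [0.004, 0.005, 0.025], [0.006, 0.007, 0.031], [0.008, 0.009, 0.037], [0.01, 0.011, 0.043], [0.012, 0.013, 0.049], [0.014, 0.016, 0.055], [0.017, 0.019, 0.06], [0.02, 0.022, 0.065], [0.022, 0.025, 0.07], [0.025, 0.028, 0.074], [0.029, 0.032, 0.078], [0.033, 0.037, 0.082], [0.038, 0.042, 0.086], [0.043, 0.048, 0.09]], rot=[[0, 0, 0], [0, 0, 0], [0, 0, 0], [0, 0, 0], [0, 0, 0], [0, 0, 0], [0, 0, 0], [0, 0, 0], [0, 0, 0], [0, 0, 0], [0, 0, 0], [0, 0, 0], [0, 0, 0], [0, 0, 0], [0, 0, 0], [0, 0, 0]])

```text
time: 8.17
ee_pos: [0.5243, -0.2318, 0.148]
eef_rot: [0.844, 0.375, 0.349, -0.156]
ft_force: [-0.4, -0.7, -0.0]
width: 0.0004
grip_force: 0.3
```

```bash
python3 - <<'E'
from h import *
turn(tgt(48,45))
for c in("top","side"):
    r.camera(c); pts(c,["case","lid_lip","lid_hinge"])
E
```

```text
rot [-0.001 -0.001  0.002] pos [ 0.5243 -0.2318  0.148 ] q [ 0.09  0.45  0.84  1.89 -1.13  1.39  0.66] t 8.17 F [-0.4 -0.7 -0. ] w 0.0004
top spot case [([0.531, -0.228, 0.0], 0.85)]
top spot lid_lip [([0.532, -0.229, 0.162], 0.65)]
top spot lid_hinge [([0.572, -0.187, 0.053], 0.88)]
side spot case [([0.53, -0.229, 0.003], 0.82), ([0.634, 0.012, 0.001], 0.35)]
side spot lid_lip [([0.531, -0.228, 0.161], 0.87)]
side spot lid_hinge [([0.572, -0.187, 0.055], 0.56)]
```

Call:
arm_command(xyz=[[0.005, 0.006, 0.004], [0.011, 0.012, 0.007], [0.014, 0.016, 0.009], [0.018, 0.02, 0.011], [0.022, 0.024, 0.013], [0.026, 0.029, 0.014], [0.03, 0.033, 0.015], [0.034, 0.037, 0.015], [0.036, 0.04, 0.015], [0.036, 0.04, 0.015], [0.036, 0.04, 0.015], [0.036, 0.04, 0.015], [0.036, 0.04, 0.015]], rot=[[0, 0, 0], [0, 0, 0], [0, 0, 0], [0, 0, 0], [0, 0, 0], [0, 0, 0], [0, 0, 0], [0, 0, 0], [0, 0, 0], [0, 0, 0], [0, 0, 0], [0, 0, 0], [0, 0, 0]])

```text
time: 9.65
ee_pos: [0.5595, -0.1926, 0.1625]
eef_rot: [0.845, 0.375, 0.349, -0.156]
ft_force: [-0.4, 0.1, -0.8]
width: 0.0007
grip_force: 0.0
```

```bash
python3 - <<'E'
from h import *
turn(tgt(48,90));turn(tgt(228,90))
for c in("top","side"):
    i=r.camera(c); pts(c,["case","lid_lip","lid_hinge","weight_big","weight_mid","weight_small"])
    cv2.imwrite(f"pics/op_{c}.png",i[:,:,::-1])
E
```

```text
rot [-0.584  0.525  0.003] pos [ 0.5595 -0.1926  0.1625] q [-0.01  0.41  0.83  1.89 -1.14  1.33  0.57] t 9.65 F [-0.4  0.1 -0.8] w 0.0007
rot [ 0.803  0.893 -2.9  ] pos [ 0.5595 -0.1926  0.1625] q [-0.01  0.41  0.83  1.89 -1.14  1.33  0.57] t 9.65 F [-0.4  0.1 -0.8] w 0.0007
top spot case [([0.53, -0.229, -0.0], 0.86)]
top spot lid_lip [([0.594, -0.158, 0.172], 0.8)]
top spot lid_hinge [([0.573, -0.188, 0.055], 0.58)]
top spot weight_big [([0.493, -0.191, 0.016], 0.54), ([0.573, -0.186, 0.054], 0.41)]
top spot weight_mid [([0.535, -0.226, 0.012], 0.44)]
top spot weight_small [([0.508, 0.202, -0.0], 0.69), ([0.457, 0.019, -0.003], 0.27)]
side spot case [([0.528, -0.231, 0.004], 0.93)]
side spot lid_lip [([0.593, -0.156, 0.173], 0.84)]
side spot lid_hinge [([0.574, -0.186, 0.051], 0.78)]
side spot weight_big [([0.493, -0.194, 0.014], 0.68)]
side spot weight_mid []
side spot weight_small []
```

Lid is at its stop (lip at z≈0.172 behind the hinge), case unmoved. Now I retract and straighten the tool above the big weight.

Call:
arm_command(xyz=[[-0.015, -0.017, 0.015], [-0.035, -0.038, 0.035], [-0.055, -0.058, 0.055], [-0.065, -0.05, 0.07], [-0.066, -0.04, 0.07], [-0.066, -0.03, 0.07], [-0.066, -0.01, 0.07], [-0.066, 0.002, 0.06], [-0.066, 0.002, 0.03], [-0.066, 0.002, 0.0], [-0.066, 0.002, 0.0], [-0.066, 0.002, 0.0], [-0.066, 0.002, 0.0], [-0.066, 0.002, 0.0], [-0.066, 0.002, 0.0]], rot=[[0, 0, 0], [0, 0, 0], [-0.07, 0.06, 0], [-0.15, 0.14, 0], [-0.24, 0.21, 0], [-0.32, 0.28, 0], [-0.4, 0.36, 0], [-0.48, 0.43, 0], [-0.584, 0.525, 0.003], [-0.584, 0.525, 0.003], [-0.584, 0.525, 0.003], [-0.584, 0.525, 0.003], [-0.584, 0.525, 0.003], [-0.584, 0.525, 0.003], [-0.584, 0.525, 0.003]], grip=0.6)

```text
time: 11.6
ee_pos: [0.4939, -0.1916, 0.1642]
eef_rot: [0.914, 0.406, 0.001, 0.0]
ft_force: [0.4, 0.4, -1.2]
width: 0.0518
grip_force: 0.0
```

```bash
python3 - <<'E'
from h import *
turn(tgt(48,90))
for c in("top","side"):
    i=r.camera(c); pts(c,["case","lid_lip","weight_big","weight_mid"])
    if c=="side":
        u=proj(c,[[.5,-.2,.08]])[0].astype(int)
        x=np.clip(u[0]-80,0,480);y=np.clip(u[1]-75,0,250);print(u,x,y)
        cv2.imwrite("pics/ov.png",cv2.resize(i[y:y+150,x:x+160,::-1],None,fx=4,fy=4,interpolation=cv2.INTER_CUBIC))
E
```

```text
rot [-0.001  0.002  0.002] pos [ 0.4939 -0.1916  0.1642] q [-0.52  0.21  0.91  1.83 -0.18  1.18 -0.28] t 11.6 F [ 0.4  0.4 -1.2] w 0.0518
top spot case [([0.528, -0.229, 0.001], 0.89)]
top spot lid_lip [([0.59, -0.156, 0.171], 0.93)]
top spot weight_big []
top spot weight_mid []
side spot case [([0.53, -0.231, 0.003], 0.81), ([0.538, 0.205, 0.081], 0.73)]
side spot lid_lip [([0.592, -0.155, 0.17], 0.83)]
side spot weight_big [([0.493, -0.189, 0.013], 0.59)]
side spot weight_mid [([0.572, -0.189, 0.05], 0.55)]
[343 171] 263 96
```

View pics/ov.png

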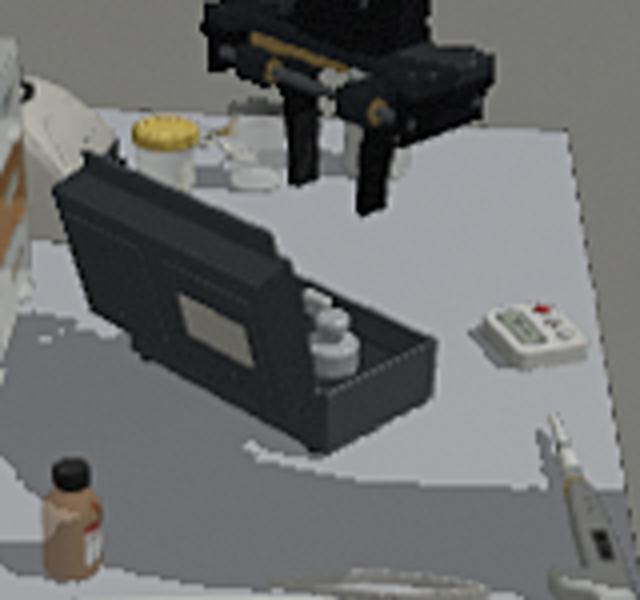

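The side view shows the lid open, the big weight's knob at crop pixel (334,318) and the gripper above it. Down and grip.

Call:
arm_command(xyz=[[-0.001, 0.001, -0.025], [-0.001, 0.001, -0.05], [-0.001, 0.001, -0.07], [-0.001, 0.001, -0.085], [-0.001, 0.001, -0.095], [-0.001, 0.001, -0.1], [-0.001, 0.001, -0.102], [-0.001, 0.001, -0.102], [-0.001, 0.001, -0.102]], rot=[[0, 0, 0], [0, 0, 0], [0, 0, 0], [0, 0, 0], [0, 0, 0], [0, 0, 0], [0, 0, 0], [0, 0, 0], [0, 0, 0]])

```text
time: 12.85
ee_pos: [0.4932, -0.1894, 0.0613]
eef_rot: [0.913, 0.407, 0.0, 0.0]
ft_force: [0.2, -0.0, 0.2]
width: 0.052
grip_force: 0.0
```

Call:
arm_command(xyz=[[0, 0, 0], [0, 0, 0], [0, 0, 0], [0, 0, 0], [0, 0, 0], [0, 0, 0], [0, 0, 0], [0, 0, 0]], rot=[[0, 0, 0], [0, 0, 0], [0, 0, 0], [0, 0, 0], [0, 0, 0], [0, 0, 0], [0, 0, 0], [0, 0, 0]], grip=0.1, squeeze=25)

```text
time: 13.52
ee_pos: [0.4928, -0.1893, 0.0607]
eef_rot: [0.913, 0.407, -0.0, -0.0]
ft_force: [0.7, -0.1, 1.6]
width: 0.0223
grip_force: 25.0
```

```bash
python3 - <<'E'
from h import *
i=r.camera("side"); pts("side",["weight_big"])
u=proj("side",[[.493,-.19,.071],[.493,-.19,.012]]);print(u)
x,y=(u[0]-[50,55]).astype(int)
cv2.imwrite("pics/grip.png",cv2.resize(i[y:y+90,x:x+100,::-1],None,fx=6,fy=6,interpolation=cv2.INTER_CUBIC))
r.camera("top"); pts("top",["weight_big"])
E
```

```text
side spot weight_big [([0.494, -0.19, 0.016], 0.44)]
[[345.5595597  176.28067591]
 [344.78170771 194.81246911]]
top spot weight_big []
```

View pics/grip.png

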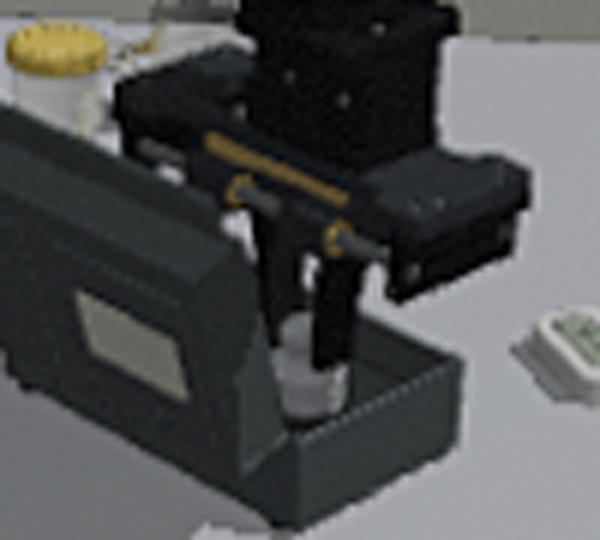

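The finger grips the knob, visible at (295,325) between the pads, and appears centred once perspective is allowed for. Lifting.

Call:
arm_command(xyz=[[0, 0, 0.003], [0, 0, 0.007], [0, 0, 0.012], [0, 0, 0.018], [0, 0, 0.025], [0, 0, 0.035], [0, 0, 0.05], [0, 0, 0.07], [0, 0, 0.09], [0, 0, 0.105], [0, 0, 0.115], [0, 0, 0.12], [0, 0, 0.12], [0, 0, 0.12], [0, 0, 0.12]], rot=[[0, 0, 0], [0, 0, 0], [0, 0, 0], [0, 0, 0], [0, 0, 0], [0, 0, 0], [0, 0, 0], [0, 0, 0], [0, 0, 0], [0, 0, 0], [0, 0, 0], [0, 0, 0], [0, 0, 0], [0, 0, 0], [0, 0, 0]])

```text
time: 14.97
ee_pos: [0.4922, -0.189, 0.1797]
eef_rot: [0.913, 0.407, -0.001, -0.001]
ft_force: [0.1, 0.4, -6.1]
width: 0.0223
grip_force: 25.0
```

```bash
python3 - <<'E'
from h import *
turn(tgt(48,90))
i=r.camera("side"); pts("side",["weight_big","case","lid_lip","pan_centre","weight_mid"])
u=proj("side",[[.493,-.19,.16]])
x,y=(u[0]-[50,45]).astype(int)
cv2.imwrite("pics/lift.png",cv2.resize(i[y:y+90,x:x+100,::-1],None,fx=6,fy=6,interpolation=cv2.INTER_CUBIC))
r.camera("top"); pts("top",["weight_big","pan_centre"])
E
```

```text
rot [-0.    -0.002 -0.001] pos [ 0.4922 -0.189   0.1797] q [-0.54  0.19  0.92  1.81 -0.16  1.22 -0.3 ] t 14.97 F [ 0.1  0.4 -6.1] w 0.0223
side spot weight_big [([0.493, -0.189, 0.133], 0.88)]
side spot case [([0.528, -0.229, 0.006], 0.93)]
side spot lid_lip [([0.593, -0.155, 0.17], 0.81)]
side spot pan_centre [([0.536, 0.203, 0.082], 0.84)]
side spot weight_mid []
top spot weight_big []
top spot pan_centre [([0.535, 0.204, 0.076], 0.76)]
```

View pics/lift.png

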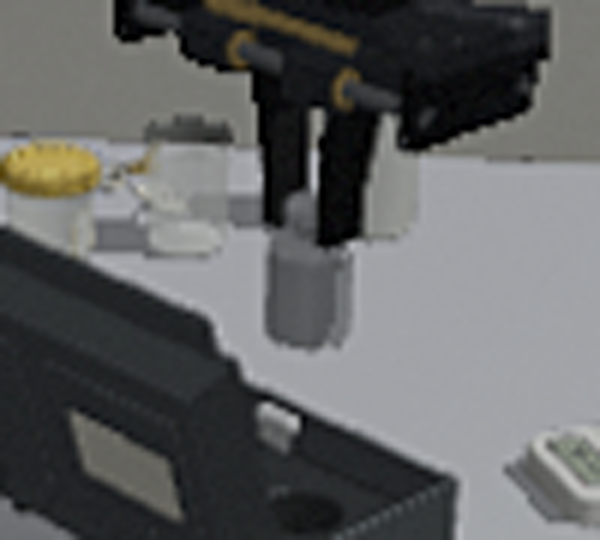

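The weight hangs upright with its foot at z≈0.131, and the smaller weights are still in place. I carry it to the pan at about (0.535,0.205).

Call:
arm_command(xyz=[[0.001, 0.008, 0], [0.002, 0.022, 0], [0.005, 0.045, 0], [0.008, 0.072, 0], [0.011, 0.1, 0], [0.014, 0.128, 0], [0.017, 0.156, 0], [0.02, 0.184, 0], [0.023, 0.212, 0], [0.026, 0.24, 0], [0.029, 0.268, 0], [0.032, 0.296, 0], [0.035, 0.324, 0], [0.038, 0.35, 0], [0.04, 0.372, 0], [0.042, 0.386, 0], [0.043, 0.394, 0], [0.043, 0.394, 0], [0.043, 0.394, 0], [0.043, 0.394, 0]], rot=[[0, 0, 0], [0, 0, 0], [0, 0, 0.03], [0, 0, 0.07], [0, 0, 0.12], [0, 0, 0.17], [0, 0, 0.22], [0, 0, 0.27], [0, 0, 0.32], [0, 0, 0.37], [0, 0, 0.42], [0, 0, 0.47], [0, 0, 0.52], [0, 0, 0.56], [0, 0, 0.59], [0, 0, 0.6], [0, 0, 0.6], [0, 0, 0.6], [0, 0, 0.6], [0, 0, 0.6]])

```text
time: 17.08
ee_pos: [0.5361, 0.2028, 0.1807]
eef_rot: [0.753, 0.658, -0.0, 0.0]
ft_force: [0.3, 0.2, -4.9]
width: 0.0222
grip_force: 25.0
```

```bash
python3 - <<'E'
from h import *
turn(tgt(82.4,90))
for c in ("side","top"): r.camera(c); pts(c,["weight_big","pan_centre","case","lid_lip"])
E
```

```text
rot [ 0.001 -0.001  0.002] pos [0.5361 0.2028 0.1807] q [-0.95  0.27  0.6   1.69 -0.16  1.24 -0.44] t 17.08 F [ 0.3  0.2 -4.9] w 0.0222
side spot weight_big [([0.536, 0.191, 0.134], 0.89), ([0.571, -0.186, 0.051], 0.46)]
side spot pan_centre [([0.534, 0.205, 0.082], 0.56)]
side spot case [([0.531, -0.229, 0.004], 0.95)]
side spot lid_lip [([0.594, -0.156, 0.172], 0.94)]
top spot weight_big [([0.532, -0.224, 0.01], 0.48), ([0.534, 0.195, 0.132], 0.45)]
top spot pan_centre [([0.536, 0.208, 0.08], 0.84)]
top spot case [([0.53, -0.228, -0.001], 0.9)]
top spot lid_lip [([0.593, -0.153, 0.171], 0.79)]
```

```bash
python3 - <<'E'
from h import *
ims=[]
for c in ("side","top"):
    i=r.camera(c); u=proj(c,[[.535,.2,.15]])[0]
    x,y=np.clip((u-[50,60]).astype(int),0,[540,280])
    ims.append(cv2.resize(i[y:y+120,x:x+100,::-1],None,fx=4,fy=4,interpolation=cv2.INTER_CUBIC))
    print(c,u,x,y)
cv2.imwrite("pics/ab.png",np.hstack(ims))
E
```

```text
side [313.02670007 237.16510142] 263 177
top [232.20292129 205.73645385] 182 145
```

View pics/ab.png

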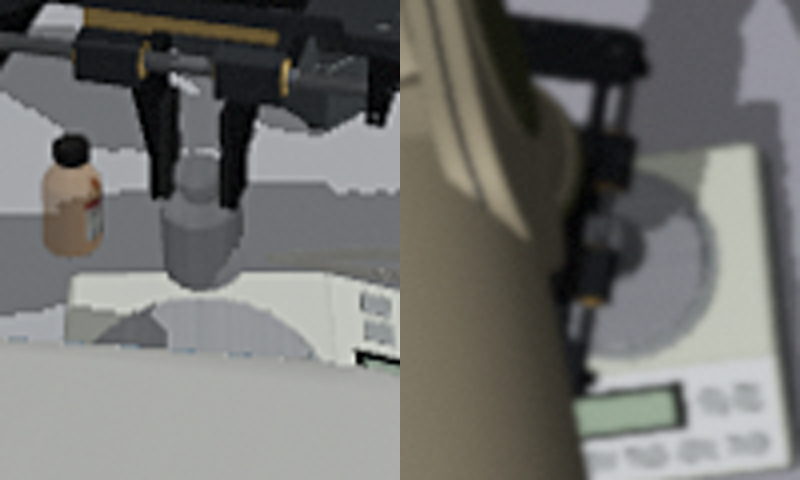

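The weight has swung about 0.17 rad about the pad axis, with its foot towards -y. I turn the tool about that axis to bring it vertical, then lower partway.

Call:
arm_command(xyz=[[0, 0.001, 0], [0, 0.003, 0], [0, 0.004, -0.005], [0, 0.004, -0.012], [0, 0.004, -0.02], [0, 0.004, -0.028], [0, 0.004, -0.034], [0, 0.004, -0.038], [0, 0.004, -0.04], [0, 0.004, -0.04], [0, 0.004, -0.04]], rot=[[0.03, -0.004, 0], [0.06, -0.008, 0], [0.09, -0.012, 0], [0.12, -0.016, 0], [0.15, -0.02, 0], [0.168, -0.023, 0], [0.168, -0.023, 0], [0.168, -0.023, 0], [0.168, -0.023, 0], [0.168, -0.023, 0], [0.168, -0.023, 0]])

```text
time: 18.6
ee_pos: [0.5358, 0.2092, 0.1407]
eef_rot: [0.749, 0.657, 0.064, -0.056]
ft_force: [0.8, 0.1, -4.5]
width: 0.0227
grip_force: 25.0
```

```bash
python3 - <<'E'
from h import *
turn(tgt(82.4,90))
for k in range(2):
  for c in ("side","top"): r.camera(c); pts(c,["weight_big"]); 
i=r.camera("side"); u=proj("side",[[.535,.2,.12]])[0];x,y=(u-[50,60]).astype(int)
cv2.imwrite("pics/ab2.png",cv2.resize(i[y:y+120,x:x+100,::-1],None,fx=5,fy=5,interpolation=cv2.INTER_CUBIC))
E
```

```text
rot [-0.168  0.023 -0.001] pos [0.5358 0.2092 0.1407] q [-0.87  0.25  0.58  1.8  -0.33  1.08 -0.28] t 18.6 F [ 0.8  0.1 -4.5] w 0.0227
side spot weight_big [([0.534, 0.204, 0.096], 0.82)]
top spot weight_big []
side spot weight_big [([0.535, 0.204, 0.094], 0.86)]
top spot weight_big []
```

View pics/ab2.png

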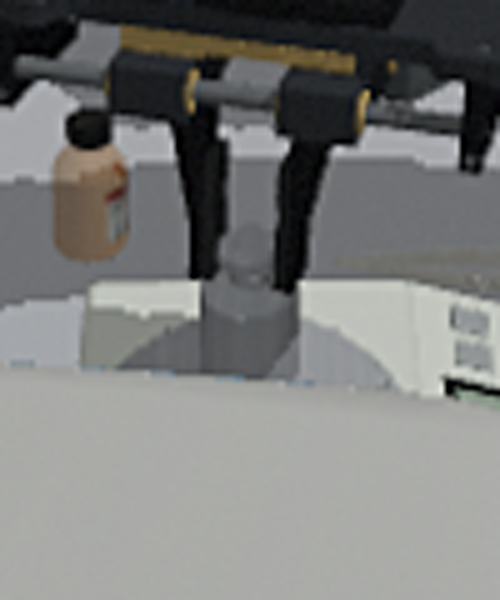

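The weight is now upright over the pan, with its foot at about z 0.092. I lower it gently.

Call:
arm_command(xyz=[[0, 0, -0.002], [0, 0, -0.004], [0, 0, -0.006], [0, 0, -0.008], [0, 0, -0.009], [0, 0, -0.01], [0, 0, -0.01], [0, 0, -0.01]], rot=[[0, 0, 0], [0, 0, 0], [0, 0, 0], [0, 0, 0], [0, 0, 0], [0, 0, 0], [0, 0, 0], [0, 0, 0]])

```text
time: 19.72
ee_pos: [0.5357, 0.2087, 0.1306]
eef_rot: [0.75, 0.656, 0.064, -0.056]
ft_force: [-0.4, 0.4, -4.7]
width: 0.0229
grip_force: 25.0
```

Call:
arm_command(xyz=[[0, 0, -0.0005], [0, 0, -0.001], [0, 0, -0.0015], [0, 0, -0.002], [0, 0, -0.002]], rot=[[0, 0, 0], [0, 0, 0], [0, 0, 0], [0, 0, 0], [0, 0, 0]])

```text
time: 20.13
ee_pos: [0.5357, 0.2088, 0.1285]
eef_rot: [0.75, 0.656, 0.064, -0.056]
ft_force: [-0.7, -0.3, -5.1]
width: 0.022
grip_force: 25.0
```

Call:
arm_command(xyz=[[0, 0, -0.0005], [0, 0, -0.001], [0, 0, -0.0015], [0, 0, -0.0015]], rot=[[0, 0, 0], [0, 0, 0], [0, 0, 0], [0, 0, 0]])

```text
time: 20.47
ee_pos: [0.5364, 0.2088, 0.1282]
eef_rot: [0.75, 0.656, 0.064, -0.056]
ft_force: [-3.0, -2.1, 6.2]
width: 0.0225
grip_force: 25.0
```

Contact (about 11 N). Ease the grip, then open.

Call:
arm_command(xyz=[[0, 0, 0.0005], [0, 0, 0.0005], [0, 0, 0.0005], [0, 0, 0.0005]], rot=[[0, 0, 0], [0, 0, 0], [0, 0, 0], [0, 0, 0]], squeeze=4)

```text
time: 20.8
ee_pos: [0.5362, 0.2086, 0.128]
eef_rot: [0.75, 0.656, 0.064, -0.055]
ft_force: [0.5, -2.3, 3.7]
width: 0.0229
grip_force: 4.0
```

Call:
arm_command(xyz=[[0, 0, 0], [0, 0, 0], [0, 0, 0], [0, 0, 0], [0, 0, 0], [0, 0, 0]], rot=[[0, 0, 0], [0, 0, 0], [0, 0, 0], [0, 0, 0], [0, 0, 0], [0, 0, 0]], grip=0.6)

```text
time: 21.3
ee_pos: [0.5357, 0.2088, 0.1275]
eef_rot: [0.75, 0.657, 0.064, -0.056]
ft_force: [0.3, -0.2, 0.7]
width: 0.0504
grip_force: 0.0
```

```bash
python3 - <<'E'
from h import *
turn(tgt(82.4,90))
r.camera("side"); pts("side",["weight_big","pan_centre","lid_lip"])
E
```

```text
rot [-0.168  0.022 -0.001] pos [0.5357 0.2088 0.1275] q [-0.86  0.27  0.58  1.82 -0.35  1.05 -0.27] t 21.3 F [ 0.3 -0.2  0.7] w 0.0504
side spot weight_big [([0.537, 0.204, 0.082], 0.86)]
side spot pan_centre [([0.535, 0.206, 0.084], 0.87)]
side spot lid_lip [([0.593, -0.159, 0.173], 0.93)]
```

Released and standing near the pan centre. Retreat straight up.

Call:
arm_command(xyz=[[0, 0, 0.005], [0, 0, 0.015], [0, 0, 0.03], [0, 0, 0.06], [0, 0, 0.09], [0, 0, 0.12], [-0.03, 0.03, 0.15], [-0.06, 0.06, 0.15], [-0.08, 0.1, 0.15], [-0.1, 0.13, 0.15], [-0.1, 0.15, 0.15], [-0.1, 0.15, 0.15], [-0.1, 0.15, 0.15], [-0.1, 0.15, 0.15]], rot=[[0, 0, 0], [0, 0, 0], [0, 0, 0], [0, 0, 0], [0, 0, 0], [0, 0, 0], [0, 0, 0], [0, 0, 0], [0, 0, 0], [0, 0, 0], [0, 0, 0], [0, 0, 0], [0, 0, 0], [0, 0, 0]])

```text
time: 22.67
ee_pos: [0.4365, 0.3577, 0.2782]
eef_rot: [0.75, 0.656, 0.064, -0.055]
ft_force: [0.4, -0.4, 0.2]
width: 0.0516
grip_force: 0.0
```

```bash
python3 - <<'E'
from h import *
turn(tgt(82.4,90))
for c in ("side","top"):
    i=r.camera(c); pts(c,["weight_big","weight_mid","weight_small","pan_centre","case","lid_lip","forceps","bottle"])
    cv2.imwrite(f"pics/end_{c}.png",i[:,:,::-1])
a,b=cv2.imread("pics/end_top.png"),cv2.imread("pics/end_side.png")
cv2.imwrite("pics/end.png",np.hstack([a[80:330,150:540],b[80:330,200:590]]))
E
```

```text
rot [-0.168  0.023  0.001] pos [0.4365 0.3577 0.2782] q [-1.12  0.07  0.45  1.67 -0.15  1.28 -0.77] t 22.67 F [ 0.4 -0.4  0.2] w 0.0516
side spot weight_big []
side spot weight_mid []
side spot weight_small []
side spot pan_centre [([0.537, 0.205, 0.079], 0.82)]
side spot case [([0.529, -0.232, 0.004], 0.84)]
side spot lid_lip [([0.593, -0.158, 0.173], 0.61)]
side spot forceps [([0.529, -0.23, 0.003], 0.74), ([0.451, 0.018, -0.0], 0.71)]
side spot bottle [([0.636, 0.008, 0.003], 0.62)]
top spot weight_big [([0.535, 0.206, 0.078], 0.52)]
top spot weight_mid [([0.534, -0.225, 0.011], 0.57)]
top spot weight_small [([0.567, -0.261, 0.013], 0.51)]
top spot pan_centre [([0.536, 0.206, 0.077], 0.82)]
top spot case [([0.53, -0.226, -0.001], 0.95), ([0.452, 0.017, -0.001], 0.43)]
top spot lid_lip [([0.594, -0.156, 0.172], 0.69)]
top spot forceps [([0.452, 0.016, 0.001], 0.45), ([0.594, -0.158, 0.171], 0.17)]
top spot bottle [([0.639, 0.009, 0.0], 0.53)]
```

View pics/end.png

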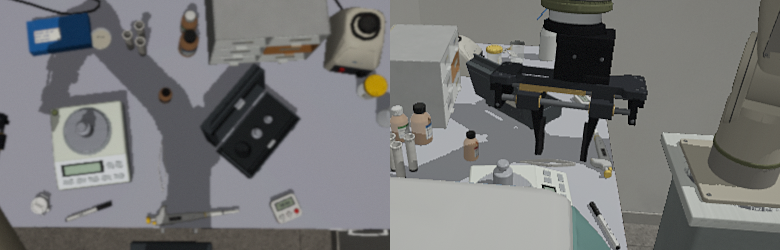

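The end picture shows the weight upright mid-pan (86,128), the lid open (235,100), the small weights in their pockets and the bystanders unmoved. I hand the job in.

```bash
python3 -c "
from bench import r
print(r.close_job())"
```

```text
the job is handed in; nothing more can be done
None
```

I opened the lid to its stop, set the largest weight upright within a few millimetres of the pan centre, and handed the job in at about 23 s; everything else looked undisturbed in the last pictures, and the hand-in returned no verdict.

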